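Add a second tier to a filled stack-and-nest tray

ROBOT

A 6-joint arm with a two-finger parallel gripper is mounted at the origin on a cart in front of the work surface, level with it; the furniture and walls round the work are solid. World frame = base frame: x ahead of the robot, y to its left, z up, the work surface at z = 0. Lengths are in m, angles in rad, forces in N, time in s.
With the tool pointing down it reaches from about 0.275 to 0.725 m from the base axis. Payload 15.9 kg.
Tool frame: the origin (TCP) lies at the centre of the arm's flange, where the gripper is bolted on; the fingertips stand 173 mm ahead of it and the grasp point (between the pads) lies 155 mm ahead of it; z points along the fingers, y is the line along which they close (so a half turn about z gives the same grasp; the last joint's range is limited). The gripper opens to 85 mm and grips with 20 to 120 N. Pads are 22 mm wide; open, the fingers measure 114 mm over their backs; the gripper's body (76 mm by 85 mm) begins 54 mm behind the grasp point. The pads swing forward as they close: fully open they stand 13 mm farther back than shut.
Start: joints at [1.315, 0.213, -0.034, 1.323, 0, 1.571], TCP at [0.127, 0.484, 0.405] pointing down, gripper open.
Joint ranges: [-2.98, 2.98], [-0.74, 1.72], [-1.14, 1.35], [-2.1, 2.04], [-1.57, 1.44], [-3.14, 3.14]. Speed limits (rad/s): [1.89, 1.89, 2.39, 2.57, 3.14, 3.14].

INTERFACE

Orientations are given as a 3x3 rotation matrix whose columns are the frame's x, y, z axes.
In Python, from station import * gives the robot as it stands. The module is installed in compiled form; this text tells all that it offers.
- The arm moves only by the shell command python3 -m jog 'ROWS' [FORCE]. ROWS is text: rows parted by semicolons, each of 5 numbers parted by spaces: the opening, from -1 (shut) to 1 (fully open), then the shift along the tool's x, y, z in units of 25 mm (1.0 is 25 mm), then the turn about the tool's z in rad. A call has 1 to 8 rows; each row shifts and turns the commanded pose from where the row before left it, along the tool's axes as they then stand; what a row does not reach is not made up. A row lasts 1/8 s, in which the tool goes at most 62.5 mm and 10.7 degrees, less where a joint would pass 70% of its speed; a pose out of reach is approached as far as the arm can. A call is refused whole if a number of a shift passes 1 or a number of a turn 0.188, either way. A call with a gripper value outside its range is refused whole. The fingers move at their own pace and stop on an object; FORCE is the grip in N (left out, the last holds). Time passes only in rows, so rows that do not move let the fingers close. It gives the time, the measured TCP pose, the force, the opening and the grip force at its end, in the units of the state.
- get_state(): the state, without advancing time (a new reading comes with each control period).
- camera(name): name is "scene" or "top" or "wrist"; returns a dict with "img" (480x640x3 uint8, red, green, blue), "range_z" (480x640 float32, m along the optical axis (not along the pixel's ray), 0 where there is no reading), "mtx" (3x3 intrinsics, pixels), "k1" (the pictures are not rectified: a ray, as slopes to the right and down, at radius r is drawn at 1 + k1 r^2 times it, then the intrinsics apply), "extrinsics" (4x4, takes a point from camera to world coordinates); the wrist camera has in their place "hand_eye" (4x4, takes a point from camera to tool coordinates, whose origin is the TCP and whose axes are the flange's). Camera axes: x right, y down, z forward; pixel columns grow to the right and rows downward; lengths in m; the calibration is good to about 2 mm. A picture is of the moment at which its call begins: read the wrist's pose just before it.
- close_job(): hands the job in; it is judged then, once.
Trained networks look in a picture, given as the dict that the camera call returned (one of the last four; its "shot" number tells which), for a name from the list of things; names that differ only in an ending like _2 or _b are one class to them, and where a whole thing is asked for, a point or a joint stands for the part that bears it (a point fixed in the world has none). Each returns a list of dicts, best first, with "conf" (0 to 1); they miss things now and then, are a little off and sometimes report something else, mostly with a low value. They report only what shows in the picture. A call takes as long as a camera call.
- recognise(target, picture): "rect" ([left, top, width, height] in pixels, round what is visible of it).
The state is a dict: "t": time; "q": joint angles; "joint_vel": joint speeds; "tau": joint torques, N m; "tool_pos": TCP position; "tcp_rot": TCP orientation; "force": force on the tool from outside, world axes, zero at the start; "wrist_torque": the same for the moment, N m; "width": finger opening in m; "finger_force": force on a finger pad.
Only numpy, scipy, OpenCV 4.12 (cv2) and the standard library are available. Lean on these libraries where they do the work, as an engineer would, in place of code of your own. Each camera call takes 0.05 s, during which the arm holds its last target. There are 200 camera calls.

TASK

The tray on the bench is full, so give it a second tier: draw the upper of the two nested spare trays off the sloping rest, turn it end for end against the filled tray and seat it fully on the filled tray's rim lugs, so that it stands stacked clear of the contents instead of nesting down onto them. Then lay the flux syringe flat in this top tray. Leave the filled tray with its contents, the other spare and the things round about where they are, and lower the tray all the way down rather than dropping or banging it.

Things in the scene. Friction and masses are not known exactly. Their poses are not given: they have to be found in the camera images.
- upper_spare: Grey plastic stack-and-nest tray, one of three alike, empty. Rim 192 mm long (tray x), 68 mm wide (y), 62 mm high; origin at the centre of its underside, z up out of the mouth; a paper card on its -x end. It starts nested in lower_spare: same way round, 18 mm further along their common z, rim on rim, 1 mm play, both leaning 25 degrees with the rest; it comes out freely along its own z.
- upper_spare_grip (a point): Centre of upper_spare's mouth (tray x = y = 0, z = 62 mm). The top 18 mm of each tray (z 44 to 62) is an upright rim band 2.5 mm thick, to be gripped across the 68 mm width; below it the walls lean in to a base 168 x 44 mm; inside it is 57 mm wide at z = 45 and 38 mm at the floor, z = 8.
- upper_spare_card_end (a point): Middle of the card on the end of upper_spare: 96 mm from its origin toward tray -x, at tray z = 53 mm.
- filled_tray: Same tray, level and loose on the bench, its -x (card) end roughly toward the robot; a loupe and a board lie in it. A tray set in it the same way round drops 18 mm above its origin, onto the loupe. Turned end for end, origins in line, its floor lands on the four lugs and it stands level with its origin 49 mm above this one (seating play 3 mm in x, 1.5 mm in y; foot ribs drop 5 mm beside the lugs).
- filled_tray_lug (a point): Top of one of the filled tray's rim lugs (tray x = 68, y = 20, z = 54 mm). Each tray has four, 16 mm wide, at x = +68 and x = -40 on both long rims, reaching in to y = 16.5 mm (33 mm free between them), with a raised stop behind; wall and floor edge are slotted below each lug, so trays nest only the same way round.
- lower_spare: The other spare, the same tray, lying loose on the rest under upper_spare; it stays there. Origin and axes as upper_spare.
- tray_rest: Fixed stand of bent aluminium sheet, 80 mm wide, 0.19 m long, about 0.10 m high at the back. Its top slopes 25 degrees: low end with a 14 mm lip toward the robot (rest -x), high end away (rest +x). Origin on the bench under its middle; the seat passes 56 mm above the origin. The nested trays on it, card ends low, reach 0.17 m; a stack of relay boxes right of the filled tray is 0.16 m high.
- flux_syringe: Flux syringe, cream-coloured, 101 mm long, 23 mm across, 30 g, lying on the bench. Origin at the middle of its underside; its length runs along its own y axis. It fits in a tray lengthwise, between the lugs.
- loupe: Black eye loupe, 37 mm wide, 36 mm high, standing on the floor of the filled tray; origin at the centre of its underside.
- mini_board_2: Small green circuit board 30 x 42 x 8 mm lying on the floor of the filled tray near its card end; origin at its underside.
- multimeter: Hand multimeter 150 x 74 x 45 mm lying on the bench behind and between the trays; a bystander. Origin at the centre of its underside.
- solder_spool: Spool of solder, 58 mm wide, 40 mm high, on the bench at the left; a bystander.
- side_cutter: Side cutter, 132 mm long, 10 mm high, flat on the bench near its front edge; a bystander.

How it is judged:
By the outcome, as a careful person would: the job done as asked, in the order asked, and still so for the second after the job is handed in, with the robot touching nothing.
It also fails if it takes over 58 s, if anything falls off the work surface, if the arm or the gripper's body presses on something with over 40 N, if the wrist force passes 120 N, or if a joint passes its speed limit or range.

## Working session

There is one attempt and no reset: what is moved stays moved. The work goes in short steps, Python scripts to look and compute and a shell command to move; the robot and the scene stay as the last step left them, time stands still between calls to the robot, and variables do not carry over. Pictures are saved under pics/ and viewed, at most 10 in all, crops included, and the job is handed in when it is done.

```bash
mkdir -p pics
cat > h.py <<'E'
from station import *
import numpy as np, cv2
def shot(name,fn=None):
    s=get_state(); c=camera(name)
    if 'hand_eye' in c:
        T=np.eye(4);T[:3,:3]=np.array(s['tcp_rot']).reshape(3,3);T[:3,3]=s['tool_pos'];c['T']=T@np.array(c['hand_eye'])
    else: c['T']=np.array(c['extrinsics'])
    if fn: cv2.imwrite('pics/'+fn,c['img'][:,:,::-1])
    return c
def rays(c,uv):
    K=np.array(c['mtx']);uv=np.atleast_2d(uv).astype(float)
    D=np.array([float(c['k1']),0,0,0])
    p=cv2.undistortPoints(uv[:,None],K,D)[:,0]
    return np.c_[p,np.ones(len(p))]
def pts(c,uv):   # by depth
    uv=np.atleast_2d(uv).astype(int); r=rays(c,uv)
    z=c['range_z'][uv[:,1],uv[:,0]]
    return (c['T'][:3,:3]@(r*z[:,None]).T).T+c['T'][:3,3]
def cloud(c):
    v,u=np.mgrid[0:480,0:640]; P=pts(c,np.c_[u.ravel(),v.ravel()]); P[c['range_z'].ravel()==0]=np.nan
    return P.reshape(480,640,3)
def onz(c,uv,z):
    d=(c['T'][:3,:3]@rays(c,uv).T).T;o=c['T'][:3,3]
    return o+d*((z-o[2])/d[:,2])[:,None]
E
python3 - <<'E'
from h import *
s=get_state();print({k:np.round(v,3).tolist() for k,v in s.items()})
for n in['scene','top']:
    c=shot(n,n+'1.png');print(n,np.round(c['T'],3).tolist(),c['mtx'],c['k1'])
    for t in['upper_spare','filled_tray','lower_spare','flux_syringe','loupe','mini_board_2','multimeter','solder_spool','side_cutter','tray_rest']:
        print(t,[(np.round(d['rect']).tolist(),round(d['conf'],2)) for d in recognise(t,c)[:3]])
E
```

```text
{'t': 0.0, 'q': [1.315, 0.213, -0.035, 1.323, 0.0, 1.571], 'joint_vel': [-0.001, 0.001, 0.0, 0.001, -0.001, 0.001], 'tau': [-0.008, -68.616, 48.712, 0.017, -0.0, 0.0], 'tool_pos': [0.126, 0.484, 0.404], 'tcp_rot': [[-0.967, 0.253, -0.0], [0.253, 0.967, -0.001], [0.0, -0.001, -1.0]], 'force': [-0.103, 0.486, 0.221], 'wrist_torque': [-0.077, -0.021, -0.005], 'finger_force': 0.0, 'width': 0.085}
scene [[-0.87, -0.198, 0.452, 0.038], [-0.493, 0.328, -0.806, 1.06], [0.012, -0.924, -0.383, 0.492], [0.0, 0.0, 0.0, 1.0]] [[476.51317012   0.         312.45020417]
 [  0.         476.51317012 242.41825946]
 [  0.           0.           1.        ]] 0.04408872650720125
upper_spare [([239.0, 203.0, 86.0, 54.0], 0.98)]
filled_tray [([318.0, 225.0, 71.0, 43.0], 0.86)]
lower_spare [([234.0, 215.0, 83.0, 64.0], 0.7)]
flux_syringe [([229.0, 301.0, 37.0, 24.0], 0.55)]
loupe []
mini_board_2 []
multimeter []
solder_spool [([174.0, 287.0, 29.0, 31.0], 0.88)]
side_cutter [([390.0, 279.0, 23.0, 31.0], 0.7)]
tray_rest []
top [[0.007, -0.992, 0.124, 0.391], [-1.0, -0.01, -0.023, 0.279], [0.024, -0.124, -0.992, 0.949], [0.0, 0.0, 0.0, 1.0]] [[488.750067     0.         319.67083363]
 [  0.         488.750067   237.2070252 ]
 [  0.           0.           1.        ]] -0.03553096653656155
upper_spare [([285.0, 139.0, 70.0, 117.0], 0.68)]
filled_tray [([398.0, 194.0, 59.0, 104.0], 0.58)]
lower_spare [([298.0, 141.0, 40.0, 79.0], 0.58)]
flux_syringe [([222.0, 203.0, 21.0, 42.0], 0.66)]
loupe [([415.0, 234.0, 21.0, 14.0], 0.83)]
mini_board_2 [([405.0, 267.0, 20.0, 23.0], 0.9)]
multimeter [([348.0, 139.0, 40.0, 75.0], 0.63), ([225.0, 201.0, 20.0, 45.0], 0.36)]
solder_spool [([200.0, 151.0, 31.0, 32.0], 0.79), ([323.0, 324.0, 68.0, 22.0], 0.33)]
side_cutter [([323.0, 321.0, 68.0, 29.0], 0.67)]
tray_rest [([275.0, 132.0, 64.0, 110.0], 0.79)]
```

View pics/top1.png

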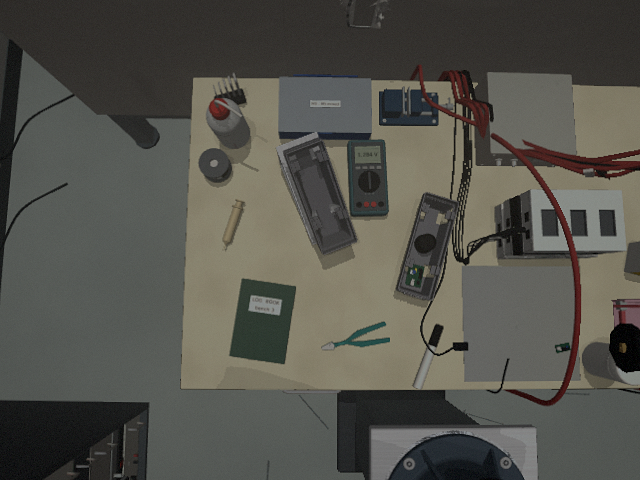

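View pics/scene1.png

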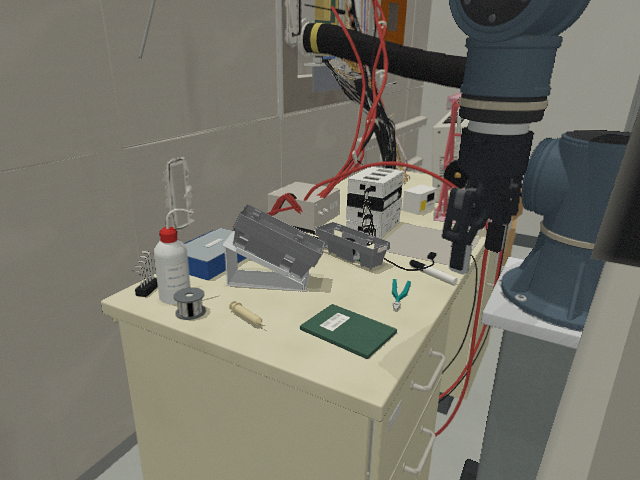

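```bash
cat >> h.py <<'E'
def fit_tray(P,tilt,yaw0,xy,rad=0.16,h=None):
    """rim fit; returns origin(underside centre), R"""
    yaw=yaw0
    P=P.reshape(-1,3);P=P[~np.isnan(P[:,0])];P=P[np.hypot(*(P[:,:2]-xy).T)<rad]
    for _ in range(4):
        a=np.radians(tilt);cy,sy=np.cos(yaw),np.sin(yaw)
        R=np.array([[cy,-sy,0],[sy,cy,0],[0,0,1]])@np.array([[np.cos(a),0,-np.sin(a)],[0,1,0],[np.sin(a),0,np.cos(a)]])
        Q=P@R
        q=Q[np.abs(Q[:,2]-h)<0.006] if h is not None else Q
        q0=np.median(q[:,:2],0) if _==0 else c0
        if _==0:
            c0=(np.array([*xy,0.0])@R)[:2] if tilt==0 else q0
        q=q[(np.abs(q[:,0]-c0[0])<0.115)&(np.abs(q[:,1]-c0[1])<0.05)]
        (cx,cyy),(w,hh),ang=cv2.minAreaRect((q[:,:2]*1000).astype(np.float32))
        box=cv2.boxPoints(((cx,cyy),(w,hh),ang))
        e=box[1]-box[0];e2=box[2]-box[1];L=e if np.linalg.norm(e)>np.linalg.norm(e2) else e2
        d=np.arctan2(L[1],L[0]);d=(d+np.pi/2)%np.pi-np.pi/2
        c0=np.array([cx,cyy])/1000
        yaw+=d*np.cos(a); zt=np.median(q[:,2]) if len(q) else 0
        mouth=R@np.array([*c0,zt])
    return mouth,yaw,(w,hh),len(q),zt,R
E
python3 - <<'E'
from h import *
c=shot('top');P=cloud(c);np.save('top.npy',P)
print('wrist he',np.round(camera('wrist')['hand_eye'],3).tolist())
# filled tray region
def reg(x,y,w,h):return P[y:y+h,x:x+w]
f=reg(385,180,80,130)
print('filled',fit_tray(f,0,-0.25,np.nanmedian(f[f[...,2]>0.05],0)[:2],h=0.062)[:5])
u=reg(270,125,95,135).reshape(-1,3)
# residual plane height hist along tray z
yaw=0.4
for yaw in(0.35,):
    a=np.radians(25);R=np.array([[np.cos(yaw),-np.sin(yaw),0],[np.sin(yaw),np.cos(yaw),0],[0,0,1]])@np.array([[np.cos(a),0,-np.sin(a)],[0,1,0],[np.sin(a),0,np.cos(a)]])
    u=u[(u[:,2]>0.06)&(u[:,2]<0.2)];z=(u@R)[:,2];hh,e=np.histogram(z,40);print(np.c_[np.round(e[:-1],3),hh].tolist())
for t,(x,y,w,h) in dict(flux=(215,195,35,60),meter=(345,137,45,82),spool=(195,145,40,40),loupe=(415,232,22,22),board=(403,262,22,26)).items():
    q=reg(x,y,w,h).reshape(-1,3)
    q=q[q[:,2]>0.006] if t!='flux' else q[q[:,2]>0.005]
    print(t,np.round(np.nanmedian(q,0),3),np.round(np.nanpercentile(q[:,2],[50,95,100]),3),cv2.minAreaRect((q[:,:2]*1000).astype(np.float32)))
E
```

```text
wrist he [[0.0, -0.95, -0.313, 0.079], [1.0, 0.0, 0.0, -0.001], [-0.0, -0.313, 0.95, 0.031], [0.0, 0.0, 0.0, 1.0]]
filled (array([0.48331676, 0.03924187, 0.06029942]), np.float64(-0.2892649173736572), (99.49340057373047, 193.78842163085938), 456, np.float64(0.06029942259701987))
[[-0.251, 1.0], [-0.249, 0.0], [-0.246, 1.0], [-0.243, 0.0], [-0.24, 0.0], [-0.237, 1.0], [-0.235, 0.0], [-0.232, 0.0], [-0.229, 15.0], [-0.226, 225.0], [-0.223, 256.0], [-0.221, 31.0], [-0.218, 11.0], [-0.215, 40.0], [-0.212, 20.0], [-0.209, 4.0], [-0.207, 0.0], [-0.204, 11.0], [-0.201, 334.0], [-0.198, 851.0], [-0.195, 190.0], [-0.193, 34.0], [-0.19, 41.0], [-0.187, 38.0], [-0.184, 41.0], [-0.181, 61.0], [-0.179, 79.0], [-0.176, 99.0], [-0.173, 114.0], [-0.17, 137.0], [-0.167, 102.0], [-0.165, 143.0], [-0.162, 303.0], [-0.159, 189.0], [-0.156, 97.0], [-0.153, 190.0], [-0.151, 115.0], [-0.148, 212.0], [-0.145, 339.0], [-0.142, 73.0]]
flux [0.535 0.426 0.018] [0.018 0.022 0.027] ((532.6975708007812, 425.6730651855469), (96.06187438964844, 42.42961883544922), 2.897623062133789)
meter [0.621 0.169 0.032] [0.032 0.041 0.117] ((621.3170776367188, 172.09872436523438), (179.38426208496094, 92.74115753173828), 1.6367378234863281)
spool [0.646 0.461 0.039] [0.039 0.042 0.045] ((654.6411743164062, 460.4991455078125), (56.01958084106445, 75.98553466796875), 79.54751586914062)
loupe [0.497 0.057 0.035] [0.035 0.044 0.048] ((499.66546630859375, 54.434234619140625), (43.29545211791992, 50.102169036865234), 0.2798849940299988)
board [0.437 0.076 0.01 ] [0.01  0.059 0.065] ((438.07635498046875, 80.60688018798828), (48.5627555847168, 52.11841583251953), 0.19627885520458221)
```

Run:
```python
from h import *
P=np.load('top.npy')
u=P[125:260,270:365].reshape(-1,3);u=u[u[:,2]>0.05]
for h in(-0.1465,):
    m,y,s,n,zt,R=fit_tray(u,25,0.35,np.nanmedian(u,0)[:2],rad=0.2,h=h);print('upper',m,y,s,n,zt)
# free placement
H=np.full((700,900),0.);q=P.reshape(-1,3);q=q[~np.isnan(q[:,0])]
i=np.round(q[:,0]*1000).astype(int)-150;j=np.round(q[:,1]*1000).astype(int)+300
ok=(i>=0)&(i<700)&(j>=0)&(j<900);np.maximum.at(H,(i[ok],j[ok]),q[ok,2])
H=cv2.dilate(H.astype(np.float32),np.ones((5,5)));unk=0
def rect(cx,cy,yaw,L,W):
    M=np.zeros(H.shape,np.uint8);b=cv2.boxPoints(((cy*1000+300,cx*1000-150),(W,L),-np.degrees(yaw)));cv2.fillPoly(M,[b.astype(int)],1);return M>0
best=[]
for cx in np.arange(.30,.66,.015):
  for cy in np.arange(-.25,.45,.015):
    r=np.hypot(cx,cy)
    if not .30<r<.69: continue
    for yaw in np.arange(-1.57,1.57,.15):
      A=rect(cx,cy,yaw,215,72);n=(H[A]>0.012).sum()
      if n>40: continue
      B=rect(cx,cy,yaw,40,130);C=rect(cx,cy,yaw,110,110)
      n2=(H[B]>0.045).sum()+(H[C]>0.1).sum()
      if n2==0: best.append((n,round(cx,3),round(cy,3),round(yaw,2),round(float(H[A].max()),3)))
best.sort();print(len(best));print(best[:40])
```

```text
upper [0.55983997 0.25621316 0.12640083] 0.39060143948323556 (193.94081115722656, 68.33639526367188) 838 -0.1454443566987203
167
[(np.int64(0), np.float64(0.3), np.float64(0.26), np.float64(-0.52), 0.012), (np.int64(0), np.float64(0.3), np.float64(0.26), np.float64(-0.37), 0.012), (np.int64(0), np.float64(0.3), np.float64(0.26), np.float64(-0.22), 0.012), (np.int64(0), np.float64(0.3), np.float64(0.26), np.float64(-0.07), 0.012), (np.int64(0), np.float64(0.3), np.float64(0.26), np.float64(0.08), 0.012), (np.int64(0), np.float64(0.3), np.float64(0.275), np.float64(-0.37), 0.012), (np.int64(0), np.float64(0.3), np.float64(0.275), np.float64(-0.22), 0.012), (np.int64(0), np.float64(0.3), np.float64(0.275), np.float64(-0.07), 0.012), (np.int64(0), np.float64(0.315), np.float64(0.26), np.float64(-0.52), 0.012), (np.int64(0), np.float64(0.315), np.float64(0.26), np.float64(-0.37), 0.012), (np.int64(0), np.float64(0.315), np.float64(0.26), np.float64(-0.22), 0.012), (np.int64(0), np.float64(0.315), np.float64(0.26), np.float64(-0.07), 0.012), (np.int64(0), np.float64(0.315), np.float64(0.26
[... 1432 characters left out ...]
, (np.int64(0), np.float64(0.345), np.float64(0.26), np.float64(0.08), 0.012), (np.int64(0), np.float64(0.36), np.float64(0.23), np.float64(-0.67), 0.012), (np.int64(0), np.float64(0.36), np.float64(0.23), np.float64(-0.52), 0.012), (np.int64(0), np.float64(0.375), np.float64(0.215), np.float64(-0.67), 0.012), (np.int64(0), np.float64(0.375), np.float64(0.23), np.float64(-0.67), 0.012), (np.int64(0), np.float64(0.39), np.float64(0.215), np.float64(-0.67), 0.012), (np.int64(0), np.float64(0.405), np.float64(0.2), np.float64(-0.67), 0.012), (np.int64(0), np.float64(0.405), np.float64(0.2), np.float64(-0.52), 0.012), (np.int64(0), np.float64(0.405), np.float64(0.215), np.float64(-0.82), 0.012)]
```

```bash
python3 -m jog '1 0 0 0 -0.16;1 0 0 0 -0.16;1 0 0 0 -0.16;1 0 0 0 -0.16;1 -0.8 -0.94 0 0;1 -0.8 -0.94 0 0;1 -0.8 -0.94 0 0;1 -0.8 -0.94 0 0'
```

```text
t: 2.2
tool_pos: [0.2367, 0.426, 0.4048]
tcp_rot: [[-0.927, -0.375, 0.0], [-0.375, 0.927, 0.0], [-0.0, 0.0, -1.0]]
force: [0.5, 0.1, 1.1]
width: 0.0854
finger_force: 0.0
```

```bash
python3 -m jog '1 -0.8 -0.94 0 0;1 -0.8 -0.94 0 0;1 -0.8 -0.94 0 0;1 -0.8 -0.94 0 0;1 -0.8 -0.94 0 0;1 -0.8 -0.94 0 0;1 -0.8 -0.94 0 0;1 -0.8 -0.94 0 0'
```

```text
t: 3.2
tool_pos: [0.4556, 0.3117, 0.4047]
tcp_rot: [[-0.927, -0.375, 0.0], [-0.375, 0.927, 0.0], [-0.0, 0.0, -1.0]]
force: [0.5, 0.1, -0.5]
width: 0.0852
finger_force: 0.0
```

```bash
python3 -m jog '1 -0.8 -0.94 0 0;1 -0.8 -0.94 0 0;1 -0.8 -0.94 0 0;1 -0.8 -0.94 0 0;1 0 0 0 0;1 0 0 0 0'
python3 - <<'E'
from h import *
c=shot('wrist','w1.png');P=cloud(c);np.save('w1.npy',P)
q=P.reshape(-1,3);q=q[(q[:,2]>0.06)&(q[:,2]<0.2)]
a=np.radians(25)
m,y,s,n,zt,R=fit_tray(q,25,0.39,(0.56,0.256),rad=0.12,h=-0.1454);print('upper',m,y,s,n,zt)
c=shot('top')
print(onz(c,[[323,347],[390,340],[385,322],[295,285],[285,362]],0.005)[:,:2].round(3).tolist())
E
```

```text
t: 3.95
tool_pos: [0.5639, 0.2552, 0.4046]
tcp_rot: [[-0.927, -0.375, -0.0], [-0.375, 0.927, -0.0], [0.0, 0.0, -1.0]]
force: [-0.3, 0.3, -0.1]
width: 0.0855
finger_force: 0.0
upper [0.56165589 0.25420702 0.12687674] 0.391575011601379 (194.26109313964844, 68.56452941894531) 4137 -0.1454111996644091
[[0.3, 0.25], [0.313, 0.122], [0.347, 0.131], [0.416, 0.304], [0.271, 0.321]]
```

View pics/w1.png

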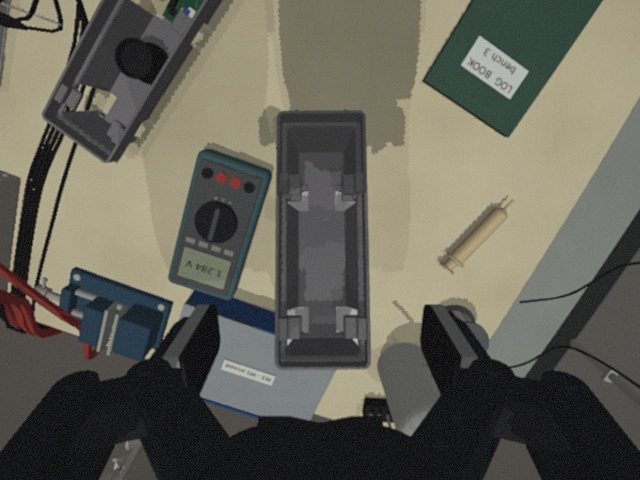

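Run:
```python
from h import *
P=np.load('w1.npy');R=np.array([[-0.927,-.375,0],[-.375,.927,0],[0,0,-1.]])
q=(P-np.array([.5639,.2552,.4046]))@R
q=q.reshape(-1,3);q=q[(np.abs(q[:,1])<.08)&(np.abs(q[:,0])<.05)&(q[:,2]<.2)]
for s in(1,-1):
  for z in range(100,185,6):
    k=q[(q[:,1]*s>0)&(np.abs(q[:,2]*1000-z)<3)]
    if len(k):print(s,z,len(k),np.round([*np.percentile(k[:,0],[2,98])*1000,*np.percentile(k[:,1]*s,[2,98])*1000]))
```

```text
1 100 3182 [-11.  17.   2.  71.]
1 106 4627 [-10.  13.  39.  71.]
1 112 1717 [-7. 13. 38. 71.]
1 118 493 [ 6. 13. 43. 64.]
1 124 673 [-2. 11. 41. 48.]
1 130 700 [-10.  11.  41.  55.]
1 136 648 [-11.  11.  41.  55.]
1 142 576 [-11.  11.  41.  55.]
1 148 472 [-11.  11.  41.  55.]
1 154 348 [-11.  11.  41.  53.]
1 160 92 [-9.  9. 41. 42.]
-1 100 3199 [-11.  17.   3.  73.]
-1 106 4636 [-10.  13.  41.  73.]
-1 112 1768 [-7. 13. 41. 74.]
-1 118 473 [ 6. 13. 45. 66.]
-1 124 712 [-2. 11. 43. 50.]
-1 130 681 [-9. 11. 43. 57.]
-1 136 609 [-11.  11.  43.  57.]
-1 142 584 [-11.  11.  44.  57.]
-1 148 499 [-11.  11.  44.  57.]
-1 154 360 [-11.  11.  43.  55.]
-1 160 97 [-9.  9. 43. 44.]
```

```bash
python3 -m jog '1 0 0 0.9 0;1 0 0 0.9 0;1 0 0 0.9 0;1 0 0 0.9 0;1 0 0 0.8 0;1 0 0 0.4 0;1 0 0 0.24 0;1 0 0 0 0'
```

```text
t: 5.05
tool_pos: [0.5641, 0.2552, 0.279]
tcp_rot: [[-0.927, -0.375, 0.0], [-0.375, 0.927, 0.0], [-0.0, 0.0, -1.0]]
force: [0.4, 0.1, 0.1]
width: 0.0858
finger_force: 0.0
```

```bash
python3 -m jog '0.5 0 0 0 0;0 0 0 0 0;-1 0 0 0 0;-1 0 0 0 0;-1 0 0 0 0;-1 0 0 0 0' 50
python3 - <<'E'
from h import *
shot('wrist','w2.png')
E
```

```text
t: 5.8
tool_pos: [0.5642, 0.2553, 0.2798]
tcp_rot: [[-0.927, -0.375, 0.001], [-0.375, 0.927, 0.001], [-0.001, 0.0, -1.0]]
force: [-4.0, 0.9, 7.7]
width: 0.0668
finger_force: 55.8
```

View pics/w2.png

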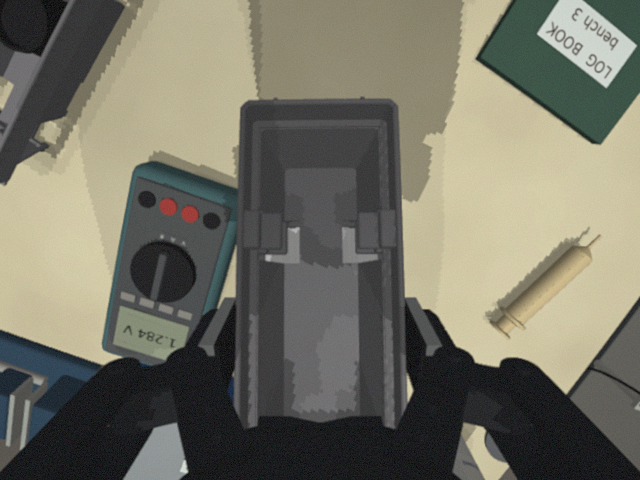

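```bash
python3 -m jog '-1 0.085 0 -0.18 0;-1 0.085 0 -0.18 0;-1 0.127 0 -0.272 0;-1 0.17 0 -0.362 0;-1 0.17 0 -0.362 0;-1 0.17 0 -0.362 0;-1 0.17 0 -0.362 0;-1 0.17 0 -0.362 0' 50
python3 - <<'E'
from h import *
shot('scene','s2.png')
i=cv2.imread('pics/s2.png')[150:330,150:420];cv2.imwrite('pics/s2c.png',cv2.resize(i,None,fx=2.5,fy=2.5))
E
```

```text
t: 6.85
tool_pos: [0.5373, 0.2442, 0.3404]
tcp_rot: [[-0.927, -0.375, 0.0], [-0.375, 0.927, 0.0], [-0.0, -0.0, -1.0]]
force: [0.0, 1.2, -1.5]
width: 0.0667
finger_force: 56.1
```

View pics/s2c.png

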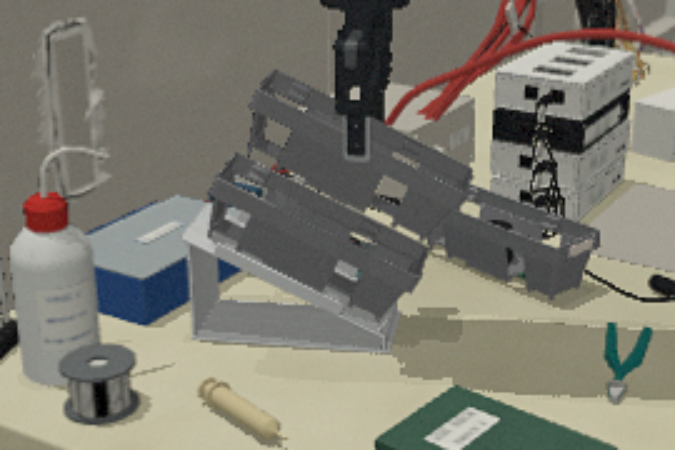

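```bash
python3 -m jog '-1 0.3 0 -0.9 0;-1 0 0 -1 0;-1 0 0 -1 0;-1 0 0 0 -0.167;-1 0 0 0 -0.167;-1 0 0 0 -0.167;-1 0 0 0 -0.167;-1 0 0 0 -0.167' 50
```

```text
t: 7.9
tool_pos: [0.5305, 0.2415, 0.4122]
tcp_rot: [[-0.339, -0.941, -0.0], [-0.941, 0.339, -0.0], [0.0, 0.0, -1.0]]
force: [0.5, -0.2, -1.9]
width: 0.0665
finger_force: 56.7
```

```bash
python3 -m jog '-1 0 0 0 -0.167;-1 0 0 0 -0.167;-1 0 0 0 -0.167;-1 0 0 0 -0.167;-1 0 0 0 -0.167;-1 0 0 0 -0.167;-1 0 0 0 -0.169;-1 0 0 0 0'
python3 - <<'E'
from h import *
s=get_state();R=np.array(s['tcp_rot']).reshape(3,3);print(R.T@(np.array([.424,.1895,.30])-s['tool_pos'])/.025)
c=shot('wrist','w3.png');np.save('w3.npy',cloud(c))
E
```

```text
t: 8.9
tool_pos: [0.5305, 0.2415, 0.4123]
tcp_rot: [[0.73, -0.683, -0.0], [-0.683, -0.73, -0.0], [-0.0, 0.0, -1.0]]
force: [-0.4, -0.1, -1.2]
width: 0.0666
finger_force: 56.7
[-1.68983185  4.43084089  4.49107169]
```

View pics/w3.png

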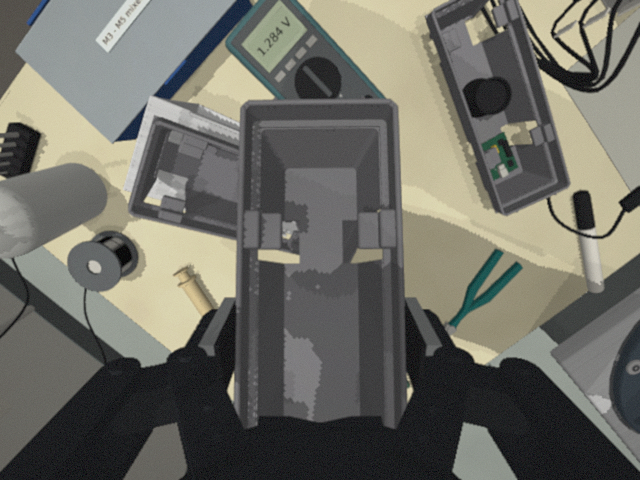

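```bash
python3 -m jog '-1 -0.338 0.886 0 0;-1 -0.338 0.886 0 0;-1 -0.338 0.886 0 0;-1 -0.338 0.886 0 0;-1 -0.338 0.886 0.5 0;-1 0 0 1 0;-1 0 0 1 0;-1 0 0 1 0'
python3 - <<'E'
from h import *
P=np.load('w3.npy');q=P.reshape(-1,3);q=q[(q[:,2]>-.02)&(q[:,2]<.075)]
m,y,s,n,zt,R=fit_tray(q,0,-0.27,(0.487,0.05),rad=0.115,h=.062);print('filled w',m,y,s,n)
P=np.load('top.npy');q=P.reshape(-1,3);q=q[(q[:,2]>-.02)&(q[:,2]<.075)]
m,y,s,n,zt,R=fit_tray(q,0,-0.27,m[:2],rad=0.103,h=.062);print('filled t',m,y,s,n)
shot('top','t4.png')
E
```

```text
t: 9.95
tool_pos: [0.424, 0.1894, 0.3242]
tcp_rot: [[0.728, -0.686, 0.0], [-0.686, -0.728, 0.0], [0.0, -0.0, -1.0]]
force: [-0.6, -0.3, -2.4]
width: 0.0665
finger_force: 56.9
filled w [0.48537512 0.03883582 0.06044591] -0.2905696821212769 (193.877197265625, 99.94139862060547) 2277
filled t [0.48525139 0.045626   0.06055674] -0.29198541164398195 (95.9725112915039, 193.59971618652344) 615
```

View pics/t4.png

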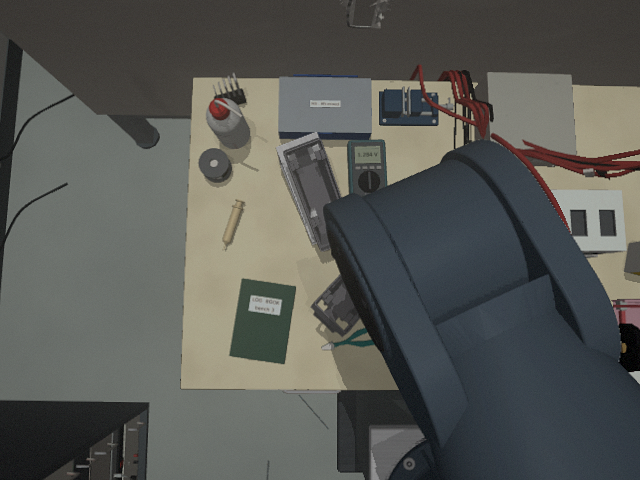

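```bash
python3 -m jog '-1 0 0 1 0;-1 0 0 1 0;-1 0 0 0.7 0;-1 0 0 0.2 0;-1 0 0 0.1 0;-1 0 0 0.1 0;-1 0 0 0.05 0;-1 0 0 0 0' 40
```

```text
t: 11.0
tool_pos: [0.4242, 0.1895, 0.2462]
tcp_rot: [[0.731, -0.683, 0.0], [-0.683, -0.731, 0.0], [0.0, -0.0, -1.0]]
force: [-0.6, -0.2, -0.9]
width: 0.0669
finger_force: 56.9
```

```bash
python3 -m jog '-1 0 0 0.1 0;-1 0 0 0.06 0;-1 -0.144 0 0.1 0;-1 -0.144 0 0.1 0;-1 0 0 0 0' 30
python3 - <<'E'
from h import *
c=shot('scene','s5.png')
i=cv2.imread('pics/s5.png')[180:340,200:440];cv2.imwrite('pics/s5c.png',cv2.resize(i,None,fx=2.5,fy=2.5))
E
```

```text
t: 11.62
tool_pos: [0.4189, 0.1946, 0.2374]
tcp_rot: [[0.731, -0.682, 0.001], [-0.682, -0.731, 0.0], [0.001, -0.001, -1.0]]
force: [-1.9, -0.2, 8.4]
width: 0.0667
finger_force: 58.3
```

View pics/s5c.png

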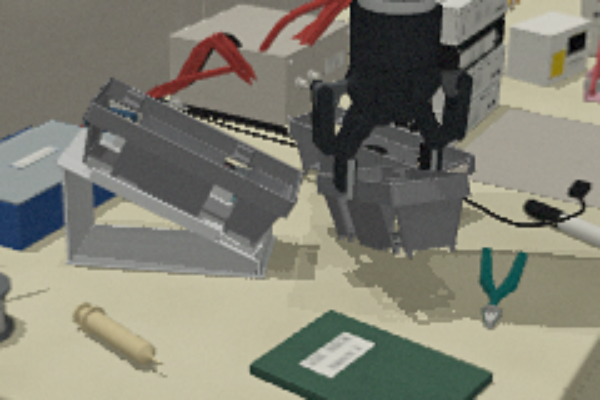

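```bash
python3 -m jog '-1 -0.136 0 0.112 0;-1 -0.136 0 0.112 0;-1 -0.126 0 0.122 0;-1 -0.126 0 0.122 0;-1 -0.114 0 0.132 0;-1 -0.114 0 0.132 0;-1 0 0 0 0' 30
```

```text
t: 12.55
tool_pos: [0.4049, 0.2076, 0.2191]
tcp_rot: [[0.731, -0.682, -0.0], [-0.682, -0.731, 0.001], [-0.001, -0.001, -1.0]]
force: [-7.2, 3.3, 11.6]
width: 0.0667
finger_force: 60.1
```

```bash
python3 -m jog '-1 -0.102 0 0.142 0;-1 -0.102 0 0.142 0;-1 0 0 0 0' 30
python3 - <<'E'
from h import *
c=shot('wrist');P=cloud(c);s=get_state();R=np.array(s['tcp_rot']).reshape(3,3)
q=((P-s['tool_pos'])@R).reshape(-1,3)
# rim pitch: highest points (min tool z) along tool x on tray sides
for x in range(20,110,10):
    k=q[(np.abs(q[:,0]*1000-x)<3)&(np.abs(q[:,1])<.036)&(q[:,2]>.12)]
    if len(k):print(x,np.round(np.percentile(k[:,2],[1,3,5,10])*1000,1))
E
```

```text
t: 12.92
tool_pos: [0.4012, 0.211, 0.2118]
tcp_rot: [[0.731, -0.682, 0.0], [-0.682, -0.731, 0.001], [-0.001, -0.001, -1.0]]
force: [-5.4, 2.4, 7.8]
width: 0.0668
finger_force: 60.2
20 [148.3 148.9 149.3 151.2]
30 [148.4 149.  149.2 150.7]
40 [148.7 149.2 149.6 150.5]
50 [148.9 149.5 149.9 150.9]
60 [148.9 149.3 149.7 151.4]
70 [149.  149.5 149.9 151.5]
80 [149.2 149.7 150.1 152. ]
90 [149.4 150.  150.4 153.7]
100 [148.8 149.2 149.4 149.7]
```

```bash
python3 -m jog '0.8 0 0 0 0;0.8 0 0 0 0;0.8 0 0 0 0;0.8 0 0 0 0' 50
python3 - <<'E'
from h import *
c=shot('wrist','w6.png');P=cloud(c);s=get_state()
q=P.reshape(-1,3);print(fit_tray(q[(q[:,2]>.03)&(q[:,2]<.08)],0,-.75,(.402,.21),rad=.12,h=.062)[:5])
R=np.array(s['tcp_rot']).reshape(3,3)
q=((P-s['tool_pos'])@R).reshape(-1,3);k=q[(np.abs(q[:,1])<.04)&(np.abs(q[:,2]-.1495)<.004)]
print('x end',np.percentile(k[:,0],[95,99,99.9]))
for x in(20,55,85):
    j=k[np.abs(k[:,0]*1000-x)<4];print(x,np.percentile(j[:,1],[1,99]))
E
```

```text
t: 13.48
tool_pos: [0.4014, 0.2106, 0.2116]
tcp_rot: [[0.731, -0.683, -0.0], [-0.683, -0.731, -0.0], [0.0, 0.0, -1.0]]
force: [0.2, -0.6, 0.0]
width: 0.0768
finger_force: 0.0
(array([0.42457127, 0.18893431, 0.06131258]), np.float64(-0.7500249147415161), (164.41026306152344, 99.99115753173828), 13892, np.float64(0.0613125835050065))
x end [0.09825686 0.09946361 0.11707805]
20 [-0.03386237  0.03356769]
55 [-0.03395968  0.03368739]
85 [-0.03418389  0.03385928]
```

```bash
python3 -m jog '-1 0 0 0 0;-1 0 0 0 0;-1 0 0 0 0;-1 0 0 0 0;-1 0 0 -0.2 0;-1 0 0 -0.8 0;-1 0 0 -1 0;-1 0 0 -1 0' 60
python3 - <<'E'
from h import *
for f in('w3','top'):
    P=np.load(f+'.npy').reshape(-1,3);P=P[np.abs(P[:,2]-.061)<.0035]
    P=P[np.hypot(P[:,0]-.486,P[:,1]-.047)<.107]
    best=None
    for yaw in np.arange(-.34,-.2,.01):
        d=np.array([np.cos(yaw),np.sin(yaw)]);e=np.array([-d[1],d[0]])
        a=P[:,:2]@d;b=P[:,:2]@e
        # sharpness of left edge histogram
        ed=[np.percentile(b[(a>t)&(a<t+.02)&(b>np.dot(e,[.486,.047])+.015)],97) for t in np.dot(d,[.486,.047])+np.arange(-.085,.075,.02) if ((a>t)&(a<t+.02)&(b>np.dot(e,[.486,.047])+.015)).sum()>5]
        sd=np.std(ed)
        if best is None or sd<best[0]:best=(sd,yaw,d,e,np.median(ed))
    sd,yaw,d,e,L=best
    a=P[:,:2]@d;b=P[:,:2]@e-(L-.034)
    k=np.abs(b)<.03; lo,hi=np.percentile(a[k],[.7,99.3])
    bb=[np.percentile(b[np.abs(a-t)<.006],[1,5,95,99]).round(4).tolist() for t in np.linspace(lo+.008,hi-.008,5)]
    C=d*(lo+hi)/2+e*(L-.034)
    print(f,sd,'yaw',round(yaw,3),'C',C,'len',hi-lo);print(bb)
E
```

```text
t: 14.52
tool_pos: [0.4012, 0.2106, 0.2874]
tcp_rot: [[0.731, -0.683, -0.0], [-0.683, -0.731, -0.0], [-0.0, 0.0, -1.0]]
force: [-0.2, 0.2, -1.5]
width: 0.0665
finger_force: 67.7
w3 0.00016659350421631544 yaw -0.29 C [0.49186016 0.05805987] len 0.1915406137311042
[[-0.0341, -0.0328, 0.0337, 0.034], [-0.0341, -0.0332, 0.0337, 0.034], [-0.0796, -0.0721, 0.0338, 0.034], [-0.0963, -0.0946, 0.0336, 0.0339], [0.0119, 0.0141, 0.0334, 0.0338]]
top 0.00022522594775475202 yaw -0.29 C [0.48892476 0.05875258] len 0.19309439436194364
[[-0.0348, -0.0336, 0.0335, 0.0338], [-0.0347, -0.0338, 0.0333, 0.0341], [-0.0803, -0.0797, 0.0337, 0.0339], [-0.0958, -0.0786, 0.0338, 0.034], [-0.0342, -0.0333, 0.0332, 0.0337]]
```

```bash
python3 -m jog '-1 0 0 -1 -0.153;-1 0 0 -1 -0.153;-1 0 0 -1 -0.154;-1 -0.332 0.964 0 0;-1 -0.332 0.964 0 0;-1 -0.332 0.964 0 0;-1 -0.332 0.964 0 0;-1 -0.332 0.964 0 0'; python3 -m jog '-1 0 0 0 0;-1 0 0 0 0'
python3 - <<'E'
from h import *
s=get_state();c=shot('wrist','w7.png');P=cloud(c);np.savez('w7.npz',P=P,T=c['T'],img=c['img'],tp=s['tool_pos'],R=np.array(s['tcp_rot']).reshape(3,3))
E
```

```text
t: 15.52
tool_pos: [0.3263, 0.1065, 0.3617]
tcp_rot: [[0.958, -0.287, 0.0], [-0.287, -0.958, -0.0], [0.0, 0.0, -1.0]]
force: [0.4, 0.1, -2.0]
width: 0.0666
finger_force: 67.9
t: 15.78
tool_pos: [0.3273, 0.1074, 0.3618]
tcp_rot: [[0.958, -0.288, 0.001], [-0.288, -0.958, 0.0], [0.0, -0.0, -1.0]]
force: [-0.7, 0.2, -0.2]
width: 0.0666
finger_force: 67.9
```

View pics/w7.png

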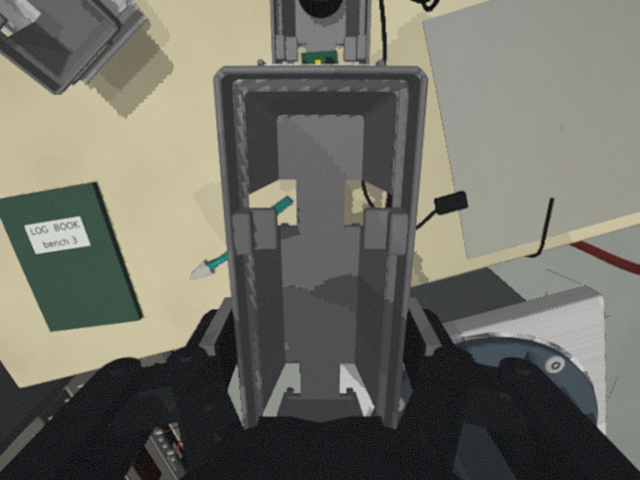

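```bash
python3 -m jog '-1 0.8 -0.5 0 0;-1 0.9 -0.56 0 0;-1 0.9 -0.56 0 0;-1 0.9 -0.56 0 0;-1 0.9 -0.56 0 0;-1 0.9 -0.56 0 0;-1 0.9 -0.56 0 0;-1 0.6 -0.54 0 0'; python3 -m jog '-1 0 0 0 0;-1 0 0 0 0'
cat > ft.py <<'E'
from h import *
s=get_state();tp=np.array(s['tool_pos']);R=np.array(s['tcp_rot']).reshape(3,3)
c=shot('wrist','w8.png');P=cloud(c);np.save('w8.npy',P)
q=P.reshape(-1,3);q=q[np.abs(q[:,2]-.061)<.004];q=(q-tp)@R*1000
k=q[(q[:,1]>60)&(q[:,1]<165)&(np.abs(q[:,0])<125)]
print(len(k))
for x in range(-100,115,10):
    j=k[np.abs(k[:,0]-x)<4]
    if len(j)>3:print(x,len(j),np.percentile(j[:,1],[1,4,50,96,99]).round(1))
for y in range(70,160,8):
    j=k[np.abs(k[:,1]-y)<3]
    if len(j)>3:print('y',y,len(j),np.percentile(j[:,0],[.5,3,97,99.5]).round(1))
# held tray
h=((P.reshape(-1,3)-tp)@R*1000);h=h[(np.abs(h[:,2]-149.5)<4)&(np.abs(h[:,1])<40)]
print('held end',np.percentile(h[:,0],[97,99,99.7]),[np.percentile(h[np.abs(h[:,0]-x)<4][:,1],[1,99]).round(1) for x in(20,50,85)])
E
python3 ft.py
```

```text
t: 16.82
tool_pos: [0.5227, 0.1646, 0.3609]
tcp_rot: [[0.958, -0.287, -0.001], [-0.287, -0.958, -0.0], [-0.001, 0.0, -1.0]]
force: [-0.5, 1.0, -0.9]
width: 0.0666
finger_force: 67.9
t: 17.08
tool_pos: [0.5212, 0.1639, 0.3612]
tcp_rot: [[0.958, -0.287, -0.001], [-0.287, -0.958, -0.0], [-0.001, 0.0, -1.0]]
force: [-0.7, -0.1, -0.7]
width: 0.0664
finger_force: 67.9
2930
-90 192 [110.9 112.  128.6 142.4 143.4]
-80 38 [140.9 141.  141.9 143.9 144.1]
-70 40 [141.1 141.4 142.2 143.3 143.5]
-60 51 [ 77.   77.2 141.9 143.2 143.6]
-50 65 [ 76.8  77.  142.  143.5 143.9]
-40 191 [ 77.1  77.4 135.8 142.8 143.6]
-30 159 [ 76.6  77.1 136.3 143.1 143.5]
-20 64 [ 76.6  76.8 141.5 143.4 144. ]
-10 79 [ 76.7  76.8 141.5 143.8 162.5]
0 118 [ 76.7  77.2 142.2 164.6 164.9]
10 83 [ 76.8  77.1 141.6 143.6 144. ]
20 88 [ 76.9  77.  141.5 143.4 144. ]
30 88 [ 76.8  76.9 141.8 143.7 144. ]
40 91 [ 77.   77.1 142.  144.  144.2]
50 86 [ 76.8  77.1 141.8 143.6 143.9]
60 116 [ 77.1  77.2 140.7 143.5 143.9]
70 269 [ 77.   77.5 135.9 143.2 143.9]
80 176 [ 76.4  76.8 138.2 144.  144.3]
90 98 [ 76.3  76.7 141.8 143.3 143.9]
100 339 [ 78.5  80.5 108.9 139.1 141.5]
y 78 645 [-58.4 -52.5  95.5  97.6]
y 86 128 [-44.  -43.1  98.3  98.4]
y 94 34 [96.4 96.4 98.5 98.5]
y 102 34 [96.5 96.5 98.6 98.6]
y 110 43 [-92.7 -92.3  98.7  98.7]
y 118 65 [-92.8 -92.3  98.1  98.1]
y 126 64 [-92.3 -91.9  98.2  98.3]
y 134 208 [-91.8 -91.4  98.2  98.4]
y 142 1328 [-90.7 -85.   93.7  97.1]
held end [98.41091032 99.17881653 99.81070611] [array([-33.1,  34.4]), array([-33. ,  34.3]), array([-33.3,  34.5])]
```

```bash
python3 -m jog '-1 0 0.878 0 0;-1 0 0.878 0 0;-1 0 0.878 0 0;-1 0 0.878 0 0;-1 0 0.876 0 0;-1 0 0 1 0;-1 0 0 1 0;-1 0 0 0.8 0'; python3 -m jog '-1 0 0 0.4 0;-1 0 0 0.2 0;-1 0 0 0 0;-1 0 0 0 0'
python3 - <<'E'
from h import *
s=get_state();R=np.array(s['tcp_rot']).reshape(3,3)
print(R.T@(np.array(s['tool_pos'])-[.5212,.1639,.3612])*1000)
c=shot('wrist','w9.png');shot('scene','s9.png')
E
```

```text
t: 18.12
tool_pos: [0.4892, 0.0574, 0.2909]
tcp_rot: [[0.958, -0.288, -0.0], [-0.288, -0.958, -0.0], [-0.0, 0.0, -1.0]]
force: [0.6, 0.0, -2.1]
width: 0.0668
finger_force: 68.0
t: 18.62
tool_pos: [0.4901, 0.0586, 0.2772]
tcp_rot: [[0.958, -0.287, 0.001], [-0.287, -0.958, 0.0], [0.001, -0.0, -1.0]]
force: [-0.3, 1.4, -2.4]
width: 0.0667
finger_force: 68.0
[  0.425829   109.83024457  83.93961622]
```

```bash
python3 -m jog '-1 0 0 0.2 0;-1 0 0 0.12 0;-1 0 0 0.08 0;-1 0 0 0.04 0;-1 0 0 0 0' ; python3 -m jog '-1 0 0 0.04 0;-1 0 0 0.04 0;-1 0 0 0 0'
```

```text
t: 19.35
tool_pos: [0.4899, 0.0586, 0.2656]
tcp_rot: [[0.958, -0.287, -0.0], [-0.287, -0.958, 0.0], [-0.0, 0.0, -1.0]]
force: [-0.1, -1.2, -1.3]
width: 0.0663
finger_force: 68.0
t: 19.73
tool_pos: [0.4899, 0.0586, 0.2635]
tcp_rot: [[0.958, -0.287, -0.0], [-0.287, -0.958, -0.0], [-0.0, 0.0, -1.0]]
force: [-0.8, 0.1, -1.8]
width: 0.0667
finger_force: 68.0
```

```bash
python3 -m jog '-1 0 0 0.04 0;-1 0 0 0.04 0;-1 0 0 0.04 0;-1 0 0 0 0;-1 0 0 0 0'; python3 -m jog '-1 0 0 0.02 0;-1 0 0 0.02 0;-1 0 0 0 0'
```

```text
t: 20.35
tool_pos: [0.4899, 0.0586, 0.2611]
tcp_rot: [[0.958, -0.287, 0.001], [-0.287, -0.958, 0.0], [0.0, -0.0, -1.0]]
force: [-3.6, -0.2, 8.9]
width: 0.0668
finger_force: 69.3
t: 20.72
tool_pos: [0.4899, 0.0586, 0.261]
tcp_rot: [[0.958, -0.287, 0.001], [-0.287, -0.958, 0.0], [0.001, -0.0, -1.0]]
force: [-9.1, -1.7, 26.1]
width: 0.0664
finger_force: 71.5
```

```bash
python3 -m jog '-1 0 0 -0.04 0;0.9 0 0 0 0;0.9 0 0 0 0;0.9 0 0 0 0;0.9 0 0 -0.2 0;0.9 0 0 -0.6 0;1 0 0 -1 0;1 0 0 -1 0' && python3 -m jog '1 0 0 -1 0;1 -0.5 0 -1 0;1 -0.5 0 -0.8 0;1 0 0 0 0;1 0 0 0 0'
python3 - <<'E'
from h import *
s=get_state();tp=np.array(s['tool_pos']);R=np.array(s['tcp_rot']).reshape(3,3)
c=shot('wrist','w10.png');P=cloud(c).reshape(-1,3)
d=np.array([np.cos(-.29),np.sin(-.29),0]);e=np.array([-d[1],d[0],0]);C=np.array([.4927,.0577,0])
a=(P-C)@d*1000;b=(P-C)@e*1000
for x in(-90,-60,-20,20,60,90):
    for sg in(1,-1):
        k=(np.abs(a-x)<6)&(np.abs(b*sg-33)<2);z=P[k,2];z=z[z>.08]
        if len(z)>3:print(x,sg,len(z),np.percentile(z,[50,90]).round(4))
for nm,z0 in(('up',.11),('low',.061)):
    k=(np.abs(P[:,2]-z0)<.004)&(np.abs(a)<104)&(np.abs(b)<45)
    print(nm,np.percentile(a[k],[.5,99.5]).round(1),np.percentile(b[k],[.5,99.5]).round(1),k.sum())
# syringe
k=(P[:,2]>.006)&(P[:,2]<.05)&(np.hypot(P[:,0]-.535,P[:,1]-.426)<.09);print('syr',k.sum())
E
```

```text
t: 21.72
tool_pos: [0.4899, 0.0586, 0.3324]
tcp_rot: [[0.958, -0.287, 0.001], [-0.287, -0.958, 0.0], [0.001, -0.0, -1.0]]
force: [1.2, -0.5, -0.4]
width: 0.0857
finger_force: 0.0
t: 22.35
tool_pos: [0.4661, 0.0657, 0.4005]
tcp_rot: [[0.958, -0.287, 0.0], [-0.287, -0.958, -0.0], [0.0, -0.0, -1.0]]
force: [0.2, 0.6, -0.5]
width: 0.0852
finger_force: 0.0
-90 1 67 [0.1098 0.1111]
-90 -1 60 [0.11   0.1118]
-60 1 73 [0.1101 0.1115]
-60 -1 70 [0.1105 0.1118]
-20 1 101 [0.1104 0.1122]
-20 -1 103 [0.1105 0.1123]
20 1 101 [0.1105 0.1116]
20 -1 109 [0.1101 0.1115]
60 1 65 [0.1109 0.1118]
60 -1 127 [0.1099 0.1115]
90 1 50 [0.111 0.112]
90 -1 129 [0.1097 0.1114]
up [-95.5  96.2] [-34.4  33.9] 3679
low [-83.7  83.1] [-22.   21.7] 5847
syr 180
```

View pics/w10.png

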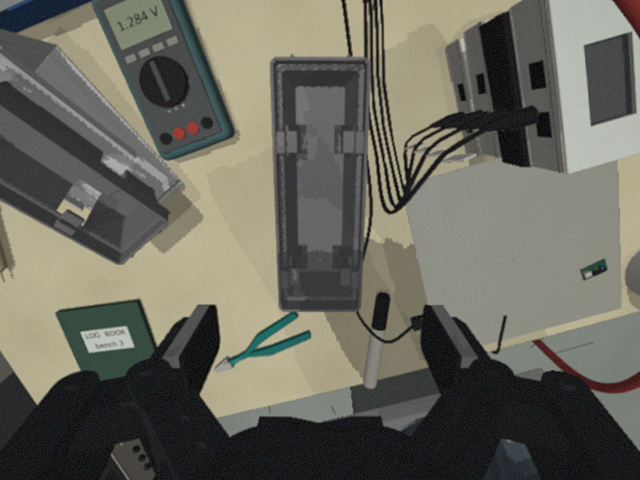

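```bash
python3 -m jog '1 -0.1 -0.97 0 0;1 -0.1 -0.97 0 0;1 -0.1 -0.97 0 0;1 -0.1 -0.97 0 0;1 -0.1 -0.97 0 0;1 -0.1 -0.97 0 0;1 -0.1 -0.97 0 0;1 -0.1 -0.97 0 0' && python3 -m jog '1 -0.1 -0.97 0 0;1 -0.1 -0.97 0 0;1 -0.1 -0.97 0 0;1 -0.1 -0.97 0 0;1 -0.1 -0.97 0 0;1 -0.1 -0.97 0 0;1 -0.1 -0.97 0 0;1 0 0 0 0' && python3 -m jog '1 0 0 0 0'
cat > sy.py <<'E'
from h import *
s=get_state();tp=np.array(s['tool_pos']);R=np.array(s['tcp_rot']).reshape(3,3)
c=shot('wrist');P=cloud(c)
r=[(d['rect'],round(d['conf'],2)) for d in recognise('flux_syringe',c)[:2]];print(r)
img=c['img'].astype(int)
hsv=cv2.cvtColor(c['img'],cv2.COLOR_RGB2HSV)
x,y,w,h=[int(v) for v in r[0][0]]
sub=P[max(y-8,0):y+h+8,max(x-8,0):x+w+8].reshape(-1,3)
k=sub[(sub[:,2]>.006)&(sub[:,2]<.04)]
q=k[:,:2].astype(np.float32)
rc=cv2.minAreaRect(q*1000);print(rc,len(q),'zmax',np.percentile(k[:,2],[50,95,99]))
v=cv2.fitLine(q,cv2.DIST_HUBER,0,.01,.01).ravel();ax=v[:2]*np.sign(v[0]);print('axis yaw',np.arctan2(ax[1],ax[0]))
t=(q-v[2:])@ax;n=(q-v[2:])@np.array([-ax[1],ax[0]])
for a in np.arange(t.min(),t.max(),.008):
    m=(t>=a)&(t<a+.008)
    if m.sum()>2:print(np.round(v[2:]+ax*(a+.004),4),round((a+.004)*1000),m.sum(),'w',np.percentile(n[m]*1000,[3,97]).round(1),'z',np.percentile(k[m,2]*1000,95).round(1))
print('tool yaw',np.arctan2(R[1,0],R[0,0]),tp)
E
python3 sy.py
```

```text
t: 23.4
tool_pos: [0.5029, 0.2581, 0.3996]
tcp_rot: [[0.958, -0.287, -0.001], [-0.287, -0.958, -0.001], [-0.001, 0.001, -1.0]]
force: [0.5, 0.1, 0.4]
width: 0.0852
finger_force: 0.0
t: 24.4
tool_pos: [0.5348, 0.4262, 0.3987]
tcp_rot: [[0.958, -0.286, -0.002], [-0.286, -0.958, -0.001], [-0.001, 0.002, -1.0]]
force: [-0.1, 0.2, -0.6]
width: 0.0859
finger_force: 0.0
t: 24.52
tool_pos: [0.5347, 0.4246, 0.3998]
tcp_rot: [[0.958, -0.287, -0.001], [-0.287, -0.958, -0.001], [-0.001, 0.001, -1.0]]
force: [-0.5, -0.8, 0.2]
width: 0.0852
finger_force: 0.0
[([304.4, 156.2, 25.7, 86.3], 0.82)]
((535.159912109375, 427.6036071777344), (22.034889221191406, 97.09934997558594), 73.05094146728516) 1366 zmax [0.01859336 0.02111305 0.0225135 ]
axis yaw -0.28832456
[0.4923 0.4399] -52 17 w [-0.4  1.7] z 14.4
[0.5    0.4376] -44 44 w [-6.5  6.8] z 20.1
[0.5077 0.4353] -36 113 w [-7.9  7.8] z 20.9
[0.5153 0.4331] -28 119 w [-7.9  7.8] z 21.0
[0.523  0.4308] -20 121 w [-7.9  7.7] z 20.9
[0.5307 0.4285] -12 123 w [-7.9  7.5] z 20.5
[0.5383 0.4262] -4 121 w [-7.9  7.5] z 21.0
[0.546 0.424] 4 133 w [-7.8  8.5] z 20.4
[0.5537 0.4217] 12 134 w [-7.8  8.3] z 20.8
[0.5614 0.4194] 20 138 w [-7.8  8.3] z 20.5
[0.569  0.4171] 28 161 w [-9.8 10. ] z 22.7
[0.5767 0.4149] 36 104 w [-5.9  6. ] z 21.4
[0.5844 0.4126] 44 38 w [-8.7  8.8] z 22.0
tool yaw -0.2914830666896342 [0.53470629 0.42458415 0.3998267 ]
```

```bash
python3 -m jog '1 0 -0.115 1 0;1 0 0 1 0;1 0 0 1 0;1 0 0 1 0;1 0 0 1 0;1 0 0 1 0;1 0 0 1 0;1 0 0 1 0' && python3 -m jog '0.4 0 0 0.4 0;0 0 0 0.23 0;-0.3 0 0 0 0;-1 0 0 0 0;-1 0 0 0 0;-1 0 0 0 0;-1 0 0 0 0' 25
```

```text
t: 25.62
tool_pos: [0.5354, 0.427, 0.2002]
tcp_rot: [[0.958, -0.288, 0.0], [-0.288, -0.958, 0.0], [0.0, -0.0, -1.0]]
force: [0.1, 0.2, 0.3]
width: 0.0855
finger_force: 0.0
t: 26.5
tool_pos: [0.5356, 0.4279, 0.1858]
tcp_rot: [[0.958, -0.287, 0.001], [-0.287, -0.958, 0.001], [0.001, -0.001, -1.0]]
force: [-1.3, -0.2, 6.3]
width: 0.0218
finger_force: 26.3
```

```bash
python3 -m jog '-1 0 0 -0.3 0;-1 0 0 -0.7 0;-1 0 0 -1 0;-1 0 0 -1 0;-1 0 0 -1 0;-1 0 0 -1 0;-1 0 0 -1 0;-1 0 0 -1 0' 30
cat > hs.py <<'E'
from h import *
s=get_state();tp=np.array(s['tool_pos']);R=np.array(s['tcp_rot']).reshape(3,3)
c=shot('wrist','w12.png');P=cloud(c);q=((P-tp)@R*1000)
hsv=cv2.cvtColor(c['img'],cv2.COLOR_RGB2HSV)
print([(np.round(d['rect']).tolist(),round(d['conf'],2)) for d in recognise('flux_syringe',c)[:2]])
k=(np.abs(q[...,1])<14)&(q[...,0]>-20)&(q[...,0]<80)&(q[...,2]>120)&(q[...,2]<200)
for x in range(-15,75,6):
    j=q[k&(np.abs(q[...,0]-x)<3)]
    if len(j)>3:print(x,len(j),'y',np.percentile(j[:,1],[3,97]).round(1),'z',np.percentile(j[:,2],[3,50,97]).round(1))
for sg in(1,-1):
  for z in range(130,190,8):
    j=q[(q[...,1]*sg>8)&(q[...,1]*sg<45)&(np.abs(q[...,0])<13)&(np.abs(q[...,2]-z)<4)]
    if len(j)>3:print('f',sg,z,len(j),np.percentile(j[:,1]*sg,[3,97]).round(1))
E
python3 hs.py
```

```text
t: 27.5
tool_pos: [0.5352, 0.4276, 0.3621]
tcp_rot: [[0.958, -0.287, 0.001], [-0.287, -0.958, 0.001], [0.001, -0.001, -1.0]]
force: [-0.1, -0.3, -0.6]
width: 0.0222
finger_force: 29.6
[([294.0, 202.0, 51.0, 199.0], 0.65)]
-15 401 y [-7.3  8.1] z [165.  166.8 171.6]
-9 640 y [-12.   13.1] z [124.9 166.  171. ]
-3 920 y [-12.3  13.4] z [126.7 164.9 171.1]
3 951 y [-12.3  13.2] z [127.4 165.3 172.7]
9 1076 y [-13.2  13.5] z [128.8 159.5 170.9]
15 1262 y [-13.8  13.7] z [121.5 158.  170.6]
21 502 y [-7.2  7.9] z [165.1 166.8 171.4]
27 524 y [-7.5  8.3] z [165.1 167.  173.5]
33 680 y [-9.9 10.7] z [162.5 165.9 178.1]
39 596 y [-7.3  8.8] z [165.1 169.1 176.9]
45 398 y [-7.4  7.8] z [164.7 168.5 172.1]
51 432 y [-7.8  8.7] z [164.8 172.1 182.2]
f 1 130 463 [13.1 33.3]
f 1 138 618 [11.5 17.9]
f 1 146 482 [11.5 24.7]
f 1 154 423 [11.4 24.7]
f 1 162 332 [11.4 24.2]
f 1 170 191 [ 8.1 20.6]
f 1 178 6 [ 8.9 11.2]
f -1 130 469 [12.  32.3]
f -1 138 613 [10.6 18.1]
f -1 146 466 [10.6 23.6]
f -1 154 413 [10.6 23.8]
f -1 162 343 [10.6 23.6]
f -1 170 121 [ 9.6 20.7]
```

```bash
python3 -m jog '-1 0.14 0.977 0 0;-1 0.14 0.977 0 0;-1 0.14 0.977 0 0;-1 0.14 0.977 0 0;-1 0.14 0.977 0 0;-1 0.14 0.977 0 0;-1 0.14 0.977 0 0;-1 0.14 0.977 0 0' && python3 -m jog '-1 0.14 0.977 0 0;-1 0.14 0.977 0 0;-1 0.14 0.977 0 0;-1 0.14 0.977 0 0;-1 0.14 0.977 0 0;-1 0.14 0.977 0 0;-1 0.14 0.977 0 0;-1 0 0 0 0' && python3 -m jog '-1 0 0 0 0;-1 0 0 0 0'
cat > dl.py <<'E'
from h import *
s=get_state();tp=np.array(s['tool_pos']);R=np.array(s['tcp_rot']).reshape(3,3)
print('delta mm',R.T@(np.array([.4803,.0615,.246])-tp)*1000)
P=cloud(shot('wrist'));q=((P-tp)@R*1000).reshape(-1,3);zr=(tp[2]-.111)*1000
k=q[(np.abs(q[:,2]-zr)<4)&(np.abs(q[:,0])<125)&(np.abs(q[:,1])<50)]
for x in(-60,-40,40,60,80,95):
    j=k[np.abs(k[:,0]-x)<4]
    if len(j)>5:print(x,np.percentile(j[:,1],[2,98]).round(1))
print('x',np.percentile(k[:,0],[.5,99.5]).round(1))
E
python3 dl.py
```

```text
t: 28.6
tool_pos: [0.5056, 0.2316, 0.3599]
tcp_rot: [[0.958, -0.287, -0.0], [-0.287, -0.958, 0.0], [-0.0, 0.0, -1.0]]
force: [-0.1, -0.8, -0.2]
width: 0.0221
finger_force: 29.7
t: 29.6
tool_pos: [0.48, 0.0606, 0.36]
tcp_rot: [[0.957, -0.289, 0.0], [-0.289, -0.957, -0.0], [0.0, 0.0, -1.0]]
force: [-0.6, 0.5, 0.2]
width: 0.022
finger_force: 29.7
t: 29.85
tool_pos: [0.4804, 0.0623, 0.3598]
tcp_rot: [[0.958, -0.287, -0.0], [-0.287, -0.958, 0.0], [-0.0, -0.0, -1.0]]
force: [0.5, 1.1, -0.2]
width: 0.0222
finger_force: 29.7
delta mm [1.09833740e-01 8.36740094e-01 1.13814108e+02]
40 [-32.6  35.2]
60 [-32.6  35.1]
80 [-31.9  35.4]
95 [-32.2  35.5]
x [-82.  109.4]
```

```bash
python3 -m jog '-1 0 0.034 0.8 0;-1 0 0 1 0;-1 0 0 1 0;-1 0 0 0.7 0;-1 0 0 0.4 0;-1 0 0 0.25 0;-1 0 0 0.15 0;-1 0 0 0 0' && python3 -m jog '-1 0 0 0.1 0;-1 0 0 0.1 0;-1 0 0 0.05 0;-1 0 0 0 0'
```

```text
t: 30.9
tool_pos: [0.4803, 0.0609, 0.2525]
tcp_rot: [[0.958, -0.287, 0.0], [-0.287, -0.958, 0.0], [0.0, -0.0, -1.0]]
force: [-0.5, 0.2, -0.2]
width: 0.0221
finger_force: 29.7
t: 31.4
tool_pos: [0.4801, 0.0609, 0.246]
tcp_rot: [[0.958, -0.287, -0.0], [-0.287, -0.958, -0.0], [-0.0, 0.0, -1.0]]
force: [-0.2, -0.2, -0.2]
width: 0.0222
finger_force: 29.7
```

```bash
python3 -m jog '-1 0 0 0.05 0;-1 0 0 0 0;-0.43 0 0 -0.05 0;-0.41 0 0 -0.1 0;-0.41 0 0 -0.15 0;-0.4 0 0 -0.3 0;-0.4 0 0 -0.6 0;-0.4 0 0 -0.9 0' && python3 -m jog '-0.4 0 0 -1 0;0 0 0 -1 0;1 -0.3 0 -1 0;1 -0.3 0 -0.8 0;1 0 0 0 0;1 0 0 0 0'
cat > fin.py <<'E'
from h import *
c=shot('wrist','w13.png');P=cloud(c)
print([(np.round(d['rect']).tolist(),round(d['conf'],2)) for d in recognise('flux_syringe',c)[:2]])
d=np.array([np.cos(-.29),np.sin(-.29),0]);e=np.array([-d[1],d[0],0]);C=np.array([.493,.0574,0])
hsv=cv2.cvtColor(c['img'],cv2.COLOR_RGB2HSV);a=(P-C)@d*1000;b=(P-C)@e*1000;z=P[...,2]*1000
cream=(hsv[...,1]>60)&(hsv[...,2]>80)&(np.abs(a)<90)&(np.abs(b)<30)&(z>50)&(z<125)
print('cream',cream.sum())
for x in range(-80,81,8):
    k=cream&(np.abs(a-x)<4)
    if k.sum()>3:print(x,k.sum(),'b',np.percentile(b[k],[3,97]).round(1),'z',np.percentile(z[k],[3,50,97]).round(1))
for x in(-90,-60,0,60,90):
    for sg in(1,-1):
        k=(np.abs(a-x)<6)&(np.abs(b*sg-33)<2)&(z>80)
        if k.sum()>3:print('rim',x,sg,np.percentile(z[k],[50,90]).round(1))
k=(np.abs(z-110)<4)&(np.abs(a)<104)&(np.abs(b)<42);print(np.percentile(a[k],[.5,99.5]).round(1),np.percentile(b[k],[.5,99.5]).round(1))
E
python3 fin.py
```

```text
t: 32.4
tool_pos: [0.48, 0.0609, 0.2984]
tcp_rot: [[0.958, -0.287, -0.0], [-0.287, -0.958, -0.0], [-0.0, 0.0, -1.0]]
force: [-0.9, 0.3, -1.4]
width: 0.0255
finger_force: 8.0
t: 33.15
tool_pos: [0.4658, 0.0651, 0.392]
tcp_rot: [[0.958, -0.287, -0.0], [-0.287, -0.958, -0.0], [-0.0, 0.0, -1.0]]
force: [-0.1, 0.8, -1.7]
width: 0.0261
finger_force: 28.4
[([295.0, 202.0, 52.0, 202.0], 0.9), ([83.0, 1.0, 127.0, 159.0], 0.44)]
cream 0
rim 0 1 [255.  255.8]
rim 0 -1 [250.  255.3]
rim 60 1 [251.1 252.1]
rim 60 -1 [246.6 251.5]Traceback (most recent call last):
  File "fin.py", line 15, in <module>
    k=(np.abs(z-110)<4)&(np.abs(a)<104)&(np.abs(b)<42);print(np.percentile(a[k],[.5,99.5]).round(1),np.percentile(b[k],[.5,99.5]).round(1))
                                                             ~~~~~~~~~~~~~^^^^^^^^^^^^^^^^
    return _quantile_unchecked(
        a, q, axis, out, overwrite_input, method, keepdims, weights)
    return _ureduce(a,
                    func=_quantile_ureduce_func,
    ...<5 lines>...
                    overwrite_input=overwrite_input,
                    method=method)
    r = func(a, **kwargs)
    result = _quantile(arr,
                       quantiles=q,
    ...<2 lines>...
                       out=out,
                       weights=wgt)
    slices_having_nans = np.isnan(arr[-1, ...])
                                  ~~~^^^^^^^^^
IndexError: index -1 is out of bounds for axis 0 with size 0
```

```bash
cat > held.py <<'E'
from h import *
s=get_state();tp=np.array(s['tool_pos']);R=np.array(s['tcp_rot']).reshape(3,3);print(tp,s['width'],s['finger_force'])
c=shot('wrist');P=cloud(c);q=((P-tp)@R*1000)
f=q.reshape(-1,3);f=f[(f[:,2]>115)&(f[:,2]<230)&(np.abs(f[:,1])<42)]
for x in range(-30,115,10):
    j=f[(np.abs(f[:,0]-x)<4)]
    if len(j)<5:continue
    o=[x]
    for sg in(1,-1):
        m=j[(j[:,1]*sg>28)];o+=[len(m)]+(np.percentile(m[:,2],[3,10]).round(1).tolist()+np.percentile(m[m[:,2]<160][:,1]*sg,[98]).round(1).tolist() if (m[:,2]<160).sum()>3 else [])
    m=j[np.abs(j[:,1])<7];o+=['mid']+(np.percentile(m[:,2],[5,50,95]).round(1).tolist() if len(m) else [])
    print(o)
z=f[(f[:,2]<150)];print('xmax',np.percentile(z[:,0],[99,99.8]))
w=P.reshape(-1,3);w=w[np.abs(w[:,2]-.061)<.004];w=(w-tp)@R*1000;k=w[(np.abs(w[:,1])<45)&(w[:,0]>95)&(w[:,0]<140)]
print('filled seen',len(k),np.percentile(k[:,0],[1,99]) if len(k) else '')
hsv=cv2.cvtColor(c['img'],cv2.COLOR_RGB2HSV);u=hsv[300,318];print(hsv[220:400:30,318].tolist(),q[220:400:30,318].round(0).tolist())
E
python3 held.py
```

```text
[0.46577519 0.06511796 0.39157997] 0.02635553554324571 28.418072909116745
[-30, 0, 0, 'mid', 166.7, 168.0, 170.5]
[-20, 0, 0, 'mid', 167.3, 168.6, 171.7]
[-10, 215, 115.2, 115.4, 41.7, 233, 115.1, 115.4, 41.6, 'mid', 167.9, 169.4, 172.1]
[0, 920, 115.5, 115.8, 41.4, 947, 115.5, 115.8, 41.3, 'mid', 168.5, 170.1, 172.6]
[10, 1989, 115.6, 116.9, 41.2, 1913, 115.6, 116.7, 41.4, 'mid', 169.1, 170.7, 173.3]
[20, 593, 135.7, 136.3, 34.1, 537, 135.7, 136.3, 33.0, 'mid', 169.9, 171.3, 173.9]
[30, 634, 136.4, 137.0, 34.1, 569, 136.3, 136.9, 33.1, 'mid', 168.3, 171.3, 174.6]
[40, 623, 137.0, 137.5, 34.2, 561, 137.0, 137.4, 33.1, 'mid', 173.6, 175.2, 190.8]
[50, 484, 137.7, 138.0, 34.3, 408, 137.5, 137.9, 33.2, 'mid', 171.2, 191.7, 193.2]
[60, 679, 138.1, 138.7, 34.1, 598, 138.2, 138.7, 33.2, 'mid', 191.9, 193.0, 193.9]
[70, 815, 138.9, 139.5, 34.2, 728, 138.7, 139.4, 33.2, 'mid', 192.4, 193.5, 194.6]
[80, 844, 139.5, 140.2, 34.0, 780, 139.5, 140.1, 33.4, 'mid', 193.0, 194.1, 195.3]
[90, 891, 140.1, 140.8, 34.0, 823, 140.0, 140.6, 33.2, 'mid', 193.4, 194.7, 195.9]
[100, 930, 140.8, 141.4, 33.9, 881, 140.6, 141.3, 33.4, 'mid', 157.7, 167.8, 181.8]
[110, 446, 141.2, 141.9, 33.6, 373, 141.3, 141.8, 32.6, 'mid', 141.3, 145.5, 157.9]
xmax [109.72535291 110.81444974]
filled seen 0 
[[21, 81, 189], [21, 77, 191], [22, 79, 191], [20, 73, 136], [20, 72, 135], [22, 80, 147]] [[42.0, -0.0, 174.0], [30.0, -0.0, 172.0], [16.0, -0.0, 171.0], [2.0, -0.0, 169.0], [-14.0, -0.0, 170.0], [-29.0, -0.0, 168.0]]
```

```bash
python3 -m jog '1 0.3 0 0 0;1 0.3 0 0.3 0;1 0 0 0.7 0;1 0 0 1 0;1 0 0 1 0;1 0 0 0.8 0;1 0 0 0.5 0;1 0 0 0 0' && python3 -m jog '1 0 0 0.3 0;1 0 0 0.2 0;1 0 0 0.15 0;1 0 0 0.1 0;1 0 0 0 0;1 0 0 0 0'; python3 held.py | head -12
```

```text
t: 34.3
tool_pos: [0.4801, 0.0608, 0.2841]
tcp_rot: [[0.958, -0.287, -0.001], [-0.287, -0.958, -0.0], [-0.001, 0.001, -1.0]]
force: [-0.5, 0.3, -1.4]
width: 0.0262
finger_force: 28.4
t: 35.05
tool_pos: [0.4802, 0.0609, 0.2662]
tcp_rot: [[0.958, -0.287, 0.0], [-0.287, -0.958, 0.0], [0.0, -0.0, -1.0]]
force: [-0.4, 0.0, -1.7]
width: 0.0261
finger_force: 28.4
[0.48022011 0.06091427 0.26624538] 0.02614289727937519 28.42285305261612
[-30, 0, 0, 'mid', 166.6, 168.0, 170.5]
[-20, 0, 0, 'mid', 167.2, 168.6, 171.4]
[-10, 219, 115.1, 115.3, 41.8, 247, 115.2, 115.4, 41.7, 'mid', 167.9, 169.4, 172.2]
[0, 917, 115.4, 115.9, 41.6, 922, 115.5, 115.8, 41.1, 'mid', 168.5, 170.0, 172.6]
[10, 2008, 115.7, 116.8, 41.2, 1895, 115.7, 116.7, 41.4, 'mid', 169.3, 170.7, 173.2]
[20, 606, 135.8, 136.3, 34.2, 539, 135.7, 136.2, 33.1, 'mid', 169.8, 171.3, 174.0]
[30, 636, 136.5, 137.0, 34.1, 562, 136.2, 136.8, 33.1, 'mid', 168.5, 171.4, 174.5]
[40, 626, 137.0, 137.6, 34.2, 570, 137.0, 137.3, 33.2, 'mid', 173.6, 175.1, 180.4]
[50, 558, 137.6, 138.1, 34.2, 504, 137.5, 137.9, 33.2, 'mid', 171.3, 191.7, 193.2]
[60, 794, 138.3, 138.8, 34.1, 689, 138.2, 138.7, 33.2, 'mid', 191.9, 192.9, 194.0]
[70, 808, 138.9, 139.5, 34.1, 725, 138.8, 139.4, 33.2, 'mid', 192.4, 193.4, 194.5]
```

```bash
python3 -m jog '1 0 0 0.12 0;1 0 0 0.12 0;1 0 0 0.08 0;1 0 0 0.08 0;1 0 0 0 0' && python3 -m jog '1 0 0 0.08 0;1 0 0 0.08 0;1 0 0 0 0;1 0 0 0 0'
```

```text
t: 35.72
tool_pos: [0.4801, 0.0609, 0.2559]
tcp_rot: [[0.958, -0.287, -0.0], [-0.287, -0.958, -0.0], [-0.0, 0.0, -1.0]]
force: [0.3, -0.1, -2.0]
width: 0.0261
finger_force: 28.4
t: 36.22
tool_pos: [0.4802, 0.0609, 0.2521]
tcp_rot: [[0.958, -0.287, -0.0], [-0.287, -0.958, -0.0], [-0.0, 0.0, -1.0]]
force: [-0.7, -0.4, -2.1]
width: 0.0265
finger_force: 28.4
```

```bash
python3 -m jog '1 0 0 0.06 0;1 0 0 0.06 0;1 0 0 0.05 0;1 0 0 0 0' && python3 -m jog '1 0 0 0.05 0;1 0 0 0.04 0;1 0 0 0 0'; python3 held.py | sed -n '1p;7,14p'
```

```text
t: 36.72
tool_pos: [0.4801, 0.0609, 0.2478]
tcp_rot: [[0.958, -0.287, -0.0], [-0.287, -0.958, 0.0], [-0.0, 0.0, -1.0]]
force: [-0.7, -0.2, 0.5]
width: 0.0264
finger_force: 28.6
t: 37.1
tool_pos: [0.4801, 0.0609, 0.2462]
tcp_rot: [[0.958, -0.287, 0.001], [-0.287, -0.958, 0.0], [0.0, -0.0, -1.0]]
force: [-6.7, -0.3, 13.4]
width: 0.0259
finger_force: 31.5
[0.48013492 0.06094191 0.24621214] 0.025908426140030732 31.53475731611252
[20, 602, 134.6, 135.1, 34.1, 522, 134.6, 135.0, 33.1, 'mid', 168.6, 170.0, 172.7]
[30, 641, 134.6, 135.2, 34.2, 585, 134.6, 135.1, 33.0, 'mid', 166.6, 169.6, 172.3]
[40, 566, 134.5, 135.0, 34.1, 515, 134.6, 134.9, 33.0, 'mid', 170.8, 172.6, 178.0]
[50, 589, 134.5, 135.0, 34.3, 499, 134.5, 135.0, 33.2, 'mid', 168.3, 185.2, 189.8]
[60, 969, 134.6, 135.2, 34.1, 866, 134.5, 135.1, 33.3, 'mid', 188.2, 189.1, 190.1]
[70, 870, 134.5, 135.2, 34.1, 792, 134.6, 135.1, 33.3, 'mid', 188.0, 189.0, 190.1]
[80, 940, 134.6, 135.3, 34.0, 874, 134.6, 135.1, 33.4, 'mid', 188.0, 189.1, 190.1]
[90, 1015, 134.6, 135.1, 34.2, 934, 134.6, 135.1, 33.3, 'mid', 188.0, 189.2, 190.3]
```

```bash
python3 -m jog '-0.44 0 0 0 0;-0.44 0 0 0 0;-0.44 0 0 0 0' 20; python3 -m jog '-0.44 0 0 -0.08 0;-0.44 0 0 -0.1 0;-0.44 0 0 0 0'; python3 held.py | sed -n '1,4p;7,14p'
```

```text
t: 37.52
tool_pos: [0.4801, 0.061, 0.2462]
tcp_rot: [[0.958, -0.287, 0.0], [-0.287, -0.958, 0.0], [0.0, -0.0, -1.0]]
force: [-6.1, -0.1, 13.0]
width: 0.0263
finger_force: 31.5
t: 37.9
tool_pos: [0.4803, 0.0609, 0.2503]
tcp_rot: [[0.958, -0.287, 0.0], [-0.287, -0.958, -0.0], [0.0, -0.0, -1.0]]
force: [-0.2, -0.4, 0.4]
width: 0.0237
finger_force: 0.0
[0.48032074 0.06090683 0.25027047] 0.023743900137284724 0.0
[-30, 0, 0, 'mid', 172.5, 173.8, 176.6]
[-20, 0, 0, 'mid', 172.4, 173.9, 176.2]
[-10, 245, 115.1, 115.3, 41.7, 276, 115.1, 115.3, 41.6, 'mid', 172.4, 173.9, 176.5]
[20, 565, 138.6, 139.1, 34.2, 483, 138.4, 139.0, 33.1, 'mid', 172.5, 174.0, 176.5]
[30, 601, 138.5, 139.0, 34.2, 540, 138.5, 139.0, 33.1, 'mid', 170.1, 173.5, 176.3]
[40, 517, 138.4, 138.9, 34.2, 466, 138.3, 138.7, 33.2, 'mid', 174.9, 176.4, 191.8]
[50, 559, 138.4, 138.8, 34.2, 470, 138.3, 138.8, 33.2, 'mid', 172.2, 190.1, 193.8]
[60, 900, 138.4, 139.1, 34.2, 812, 138.5, 139.1, 33.2, 'mid', 191.9, 193.0, 194.0]
[70, 813, 138.3, 138.9, 34.2, 736, 138.3, 138.9, 33.2, 'mid', 191.8, 192.9, 193.9]
[80, 867, 138.5, 139.1, 33.9, 808, 138.4, 138.9, 33.4, 'mid', 191.9, 192.9, 194.0]
[90, 937, 138.3, 138.9, 34.1, 860, 138.3, 139.0, 33.2, 'mid', 191.9, 192.9, 194.2]
```

```bash
python3 -m jog '-0.44 0 0 -0.2 0;-0.44 0 0 -0.3 0;-0.44 0 0 -0.5 0;-0.44 0 0 -0.6 0;-0.44 0 0 -0.8 0;-0.44 0 0 -1 0;-0.44 0 0 -1 0;-0.44 0 0 -1 0' && python3 -m jog '-0.44 -0.5 0 -0.7 0;-0.44 -0.5 0 0 0;-0.44 0 0 0 0'; sed -i 's/b\[k\],\[.5,99.5\]).round(1))$/b[k],[.5,99.5]).round(1)) if k.any() else 0/' fin.py; python3 fin.py
python3 - <<'E'
from h import *
c=shot('wrist');P=cloud(c).reshape(-1,3)
d=np.array([np.cos(-.29),np.sin(-.29),0]);e=np.array([-d[1],d[0],0]);C=np.array([.493,.0574,0])
a=(P-C)@d*1000;b=(P-C)@e*1000;z=P[:,2]*1000
k=(np.abs(z-61)<4)&(np.abs(a)<115)&(np.abs(b)<42)&((np.abs(b)>31)|(np.abs(a)>93));print('filled rim pts',k.sum(),np.percentile(a[k],[1,99]) if k.any() else '',np.percentile(b[k],[1,99]) if k.any() else '')
o=cv2.imread('pics/scene1.png');c=shot('scene');n=c['img'][:,:,::-1]
for nm,(x,y,w,h) in dict(meter=(0,0,0,0),spool=(170,280,40,45),cutter=(385,275,30,40),rest=(225,225,60,70)).items():
    if w:print(nm,np.abs(o[y:y+h,x:x+w].astype(int)-n[y:y+h,x:x+w]).mean().round(2))
print(get_state()['force'],get_state()['t'])
E
```

```text
t: 38.95
tool_pos: [0.48, 0.0609, 0.387]
tcp_rot: [[0.958, -0.287, 0.001], [-0.287, -0.958, 0.0], [0.001, -0.0, -1.0]]
force: [-0.5, -0.1, -0.0]
width: 0.0243
finger_force: 0.0
t: 39.33
tool_pos: [0.4555, 0.0683, 0.4025]
tcp_rot: [[0.958, -0.287, -0.0], [-0.287, -0.958, 0.0], [-0.0, -0.0, -1.0]]
force: [0.1, -0.7, -0.6]
width: 0.0241
finger_force: 0.0
[([308.0, 131.0, 25.0, 104.0], 0.85), ([267.0, 37.0, 103.0, 261.0], 0.26)]
cream 1896
-64 16 b [-1.9 -0.1] z [57.  69.7 71.2]
-56 26 b [-3.7  0.1] z [65.6 70.4 71.7]
-48 108 b [-8.   6.7] z [72.2 75.6 77.8]
-40 164 b [-8.9  6.9] z [70.8 75.9 77.9]
-32 168 b [-8.9  6.8] z [70.9 76.  78.2]
-24 174 b [-8.8  6.7] z [70.7 75.9 77.9]
-16 175 b [-8.7  6.7] z [71.1 76.2 77.9]
-8 180 b [-8.7  6.6] z [71.8 75.9 77.9]
0 180 b [-8.6  6.5] z [71.8 76.1 78. ]
8 186 b [-8.6  6.5] z [71.5 76.  78.1]
16 195 b [-8.5  6.4] z [72.8 76.7 80.6]
24 175 b [-9.3  8.1] z [70.6 74.9 80.2]
32 147 b [-8.   6.3] z [71.4 74.7 78.5]
rim -90 1 [110.5 111.7]
rim -90 -1 [102.7 110.9]
rim -60 1 [110.9 111.9]
rim -60 -1 [110.2 111.4]
rim 0 1 [110.8 111.9]
rim 0 -1 [110.  111.6]
rim 60 1 [111.1 111.9]
rim 60 -1 [109.2 111.7]
rim 90 1 [111.  112.2]
rim 90 -1 [109.6 111.9]
[-95.8  96.1] [-34.6  33.4]
filled rim pts 23 [-73.78391776  51.66491594] [-32.02355485  31.54919002]
spool 7.17
cutter 13.07
rest 8.84
[-0.11756326  0.29525834  0.47954842] 39.525
```

```bash
python3 -c "
from station import *
print(close_job())"
```

```text
the job is handed in; nothing more can be done
None
```

The tray is stacked end for end on the filled tray's lugs (rim level at 111 mm, as expected) with the flux syringe flat in it, handed in at 39.5 s; on first release of the syringe the opening fingers jammed against the tray walls and lifted the tray off, so I lowered it back with the syringe in it, and after reseating it I compared the surroundings only by a rough image difference, without a direct check of the filled tray's contents.

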